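Load the matching reel on the paper-strip winder

TASK

Load the paper-strip winder with the one reel whose keyway matches the key on the winder's spindle: bring it over the spindle hole so that it lies flat on the deck, push the lift lever right over to raise the sprung spindle, and turn the reel round until the key snaps into the keyway and the spindle has come all the way up. Leave the other two reels, the paperweight, the ink bottle, the ink jar and the brush rest where they are.

Things in the scene. Friction and masses are not known exactly. Their poses are not given: they have to be found in the camera images.
- winder: The winder: a low machine with a flat grey deck, its top 45 mm above the table; all three reels and the paperweight lie on this deck. Origin at table level, right below the spindle's axis; x and y along the deck's edges. The deck reaches from -115 to +235 mm in x and 260 mm to each side in y.
- spindle_axis (a point): Point on the spindle's axis at deck level, in a 39 mm round hole with a bright ring round it; axes as the winder's. Lever back: the nose of the spindle lies 2 mm below the deck. The key can point any way round; which way is not reported: it is seen in the hole from above, or felt. The spindle is braked and turns only against a drag of about 0.4 N m.
- lift_lever (a joint): Spindle lift lever, 95 mm to +x and 125 mm to -y of the spindle's axis (winder axes). Its hinge lies along y, 18 mm above the deck. 0 rad: leaning to -x, spindle down; 1.2 rad (end stop): leaning to +x, spindle raised 22 mm. Takes 3 to 6 N at the ball, stays where left.
- lever_ball (a point): Centre of the black 24 mm ball on the lever's steel rod, 55 mm from the hinge; 63 mm above the deck at both ends of the swing, 73 mm half-way.
- spindle_key (a joint): The spindle: round bar 23 mm thick, nose tapered to 8 mm over its top 9 mm; one key, 8 mm wide, 5.5 mm proud, begins 10 mm below the nose's top. Value: m that it is pressed down against its spring (3 N, cannot lift a reel). About 0.010 with the lever over: key held down by a hub's underside. 0 with the lever over: fully up, key 10 mm into the hub. Also 0 while the lever is back.
- reel_a_mid (a point): Reel A, white-painted steel, 0.7 kg: flange 112 mm wide, 5 mm thick; red paper on it 72 mm wide, to 17 mm up; round hub 44 mm wide, 40 mm high, with a 26 mm through bore that has ONE keyway, 12 mm wide, to 18.5 mm from the axis, at the reel's +x. Black upright finger knob 13 mm thick, 5 to 48 mm up, on the flange 46 mm from the axis at -x. Point on the axis, 20 mm above the underside; z up.
- reel_b_mid (a point): Reel B: as reel A, but its one keyway is only 5 mm wide (on +x; knob on -x). Same point and axes.
- reel_c_mid (a point): Reel C: as reel A, but with two keyways 5 mm wide, on +x and on -x (knob on -x). Same point and axes.
- paperweight: Brass bar paperweight lying on the winder's deck, 22 x 110 x 16 mm, long along its y; origin under its centre. Leave alone.
- ink_bottle: Dark ink bottle on the table, 60 mm diameter, 150 mm tall; origin under its centre. Leave alone.
- ink_jar: Black ink jar on the table, 60 mm diameter, 75 mm tall; origin under its centre. Leave alone.
- brush_rest: Dark wooden brush rest with a brush on it, on the table, 140 x 50 x 24 mm, the brush 245 mm long along its x; origin under its centre. Leave alone.
Mind the look-alikes: they are no part of the job. What is shaped like the part that bears reel_a_mid but green is not meant.

How it is judged:
By the outcome, as a careful person would: the job done as asked, in the order asked, and still so for the second after the job is handed in, with the robot touching nothing.
It also fails if it takes over 72 s, if anything falls off the work surface, if the arm or the gripper's body presses on something with over 40 N, if the wrist force passes 120 N, or if a joint passes its speed limit or range.

ROBOT

A 6-joint arm with a two-finger parallel gripper is mounted at the origin on the work surface. World frame = base frame: x ahead of the robot, y to its left, z up, the work surface at z = 0. Lengths are in m, angles in rad, forces in N, time in s.
With the tool pointing down it reaches from about 0.325 to 0.9 m from the base axis. Payload 6.1 kg.
Tool frame: the origin (TCP) lies at the very end of the fingers, on their centre line; the grasp point (between the pads) lies env.tcp_to_grasp behind it (env.tcp_to_grasp is the distance from the TCP to the grasp point, in m); z points along the fingers, y is the direction in which the jaws open and shut (so a half turn about z gives the same grasp; the last joint's range is limited). The gripper opens to 87 mm and grips with 3 to 60 N. Pads are 19 mm wide; open, the fingers measure 117 mm over their backs; the gripper's body (75 mm by 190 mm) begins 51 mm behind the grasp point.
Start: joints at [-0.126, 0.22, 1.526, -0, 1.395, -0.126], TCP at [0.625, -0, 0.223] pointing down, gripper open.
Joint ranges: [-2.98, 2.98], [-0.91, 2.08], [0.09, 2.57], [-1.24, 4.39], [0.2, 2.65], [-2.68, 2.68]. Speed limits (rad/s): [2.57, 2.57, 3.01, 3.14, 3.14, 3.14].

INTERFACE

Orientations are given as a unit quaternion [w, x, y, z].
In Python, from plant import env, eyes gives the robot as it stands.
- The arm moves only by the shell command python3 -m handwheel 'ROWS' [OPENING] [FORCE]. ROWS is JSON, a list of rows, each a list of 6 numbers: the shift along the tool's x, y, z normalised to -1 to 1, where 1 is 250 mm, then the turn, a rotation vector about the tool's x, y, z normalised to -1 to 1, where 1 is 180 degrees. A call has 1 to 20 rows; each row is the pose to reach, as a shift and turn from the pose commanded when the call began, along the tool's axes at that moment, turning the shorter way round; what a row does not reach only later rows make up. A row lasts 1/10 s, in which the tool goes at most 50 mm and 8.59 degrees, less where a joint would pass 70% of its speed; a pose out of reach is approached as far as the arm can. A call with a number of a shift or a turn outside -1 to 1 is refused whole. A call with a gripper value outside its range is refused whole. OPENING is the opening, from 0 (shut) to 1 (fully open), set as the call begins (- or left out, the last holds). The fingers move at their own pace and stop on an object; FORCE is the grip in N (left out, the last holds). Time passes only in rows, so rows that repeat a pose let the fingers close. It gives the time, the measured TCP pose, the force and the opening at its end, in the units of the state.
- env.sense(): the state, without advancing time (a new reading comes with each control period).
- eyes.grab_frame(name): name is "scene" or "side" or "wrist"; returns the picture (384x512x3 uint8, blue, green, red); there is no depth.
- eyes.camera_info(name): a dict with "intrinsics" (3x3 intrinsics, pixels), "distortion" ([k1, k2, p1, p2, k3] as OpenCV has them; the pictures are not rectified), "R" (3x3) and "t" (3): a world point X has camera coordinates R X + t. Camera axes: x right, y down, z forward; pixel columns grow to the right and rows downward; lengths in m; the calibration is good to about 2 mm. A picture is of the moment at which its call begins: read the wrist's pose just before it. camera_info takes no time and is no camera call; for the wrist camera it gives the pose at the moment of the call.
- env.job_done(): hands the job in, once; it reports no verdict.
The state is a dict: "time": time; "qpos": joint angles; "joint_velocities": joint speeds; "effort": joint torques, N m; "eef_pos": TCP position; "tcp_rot": TCP orientation; "wrist_force": force on the tool from outside, world axes, zero at the start; "torque": the same for the moment, N m; "width": opening from 0.0 (shut) to 1.0 (fully open).
Only numpy, scipy, OpenCV 4.12 (cv2) and the standard library are available. Lean on these libraries where they do the work, as an engineer would, in place of code of your own. Each camera call takes 0.05 s, during which the arm holds its last target.

## Working session

There is one attempt and no reset: what is moved stays moved. The work goes in short steps, Python scripts to look and compute and a shell command to move; the robot and the scene stay as the last step left them, time stands still between calls to the robot, and variables do not carry over. Pictures are saved under pics/ and viewed, and the job is handed in when it is done.

```bash
ls; mkdir -p pics; cat > h.py <<'E'
import numpy as np, cv2
from plant import env, eyes
def grab(n,f):
    i=eyes.camera_info(n); im=eyes.grab_frame(n); cv2.imwrite('pics/'+f,im); return im,i
def ray(i,uv,z):
    K=np.array(i['intrinsics'],float);D=np.array(i['distortion'],float);R=np.array(i['R']);t=np.array(i['t'])
    p=cv2.undistortPoints(np.array(uv,float).reshape(-1,1,2),K,D).reshape(-1,2)
    C=-R.T@t; out=[]
    for a in p:
        d=R.T@np.array([a[0],a[1],1]); out.append(C+d*(z-C[2])/d[2])
    return np.array(out)
def proj(i,X):
    r,_=cv2.Rodrigues(np.array(i['R'])); return cv2.projectPoints(np.array(X,float).reshape(-1,1,3),r,np.array(i['t'],float),np.array(i['intrinsics'],float),np.array(i['distortion'],float))[0].reshape(-1,2)
E
python3 - <<'E'
from h import *
import json
for n in ['scene','side','wrist']:
    im,i=grab(n,n+'0.png'); print(n,-np.array(i['R']).T@np.array(i['t']))
    json.dump({k:np.array(v).tolist() for k,v in i.items()},open(n+'0.json','w'))
print(env.sense(), env.tcp_to_grasp)
E
```

```text
pics
scene [0.96744543 0.66097117 0.94350533]
side [ 0.08558544 -0.7203818   0.97349366]
wrist [0.62406178 0.08557983 0.38367888]
{'time': 0.15, 'qpos': array([-1.26080600e-01,  2.21047344e-01,  1.52740039e+00, -1.56312983e-05,
        1.39468578e+00, -1.26061476e-01]), 'joint_velocities': array([-8.49343419e-04, -1.61907267e-03, -4.36518104e-03,  5.67759908e-04,
        6.27138652e-05,  2.35779772e-03]), 'effort': array([ 5.44750201e-04, -4.95191681e+01, -3.87881935e+01,  6.99610985e-02,
        5.31197037e-02, -7.11234907e-05]), 'eef_pos': array([6.24501301e-01, 6.61936687e-05, 2.21659516e-01]), 'tcp_rot': array([-6.04238871e-04,  7.07112360e-01,  7.07100782e-01, -4.78035503e-04]), 'wrist_force': array([ 0.29677296, -0.70330759, -0.09338422]), 'torque': array([ 0.03965812,  0.04276884, -0.04622744]), 'width': 1.0050687168642058} 0.0187
```

View pics/scene0.png

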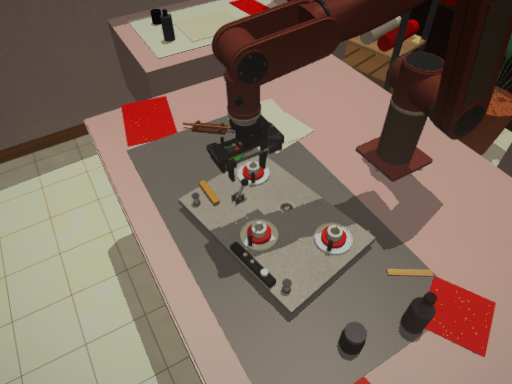

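View pics/side0.png

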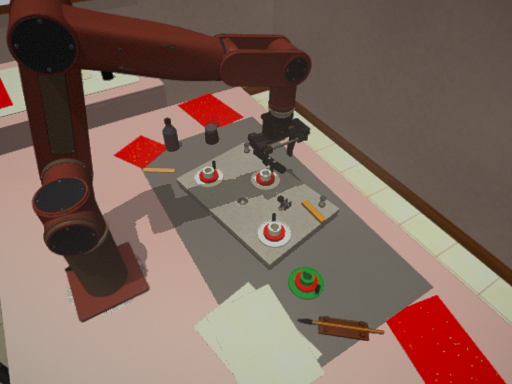

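View pics/wrist0.png

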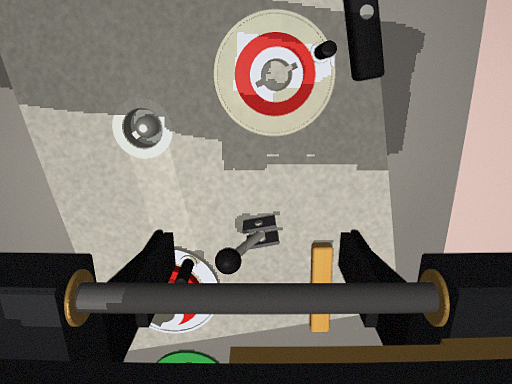

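```bash
python3 - <<'E'
from h import *
import json
w=cv2.imread('pics/wrist0.png');s=cv2.imread('pics/scene0.png');d=cv2.imread('pics/side0.png')
def z(im,x,y,h=28,S=260): return cv2.resize(im[y-h:y+h,x-h:x+h],(S,S),interpolation=cv2.INTER_CUBIC)
r1=np.hstack([z(w,276,73,36),z(w,143,128,36),z(s,260,232)]);r2=np.hstack([z(s,335,236),z(s,254,170),z(d,274,231)])
cv2.imwrite('pics/z0.png',np.vstack([r1,r2]))
i=json.load(open('wrist0.json'))
print('bore top C?',ray(i,[(277,75)],.085)); print('hole',ray(i,[(143,130)],.045)); print('ball',ray(i,[(228,261)],.108),'hinge',ray(i,[(262,232)],.063))
i=json.load(open('scene0.json'))
print(ray(i,[(260,225),(335,229),(253,165)],.085),ray(i,[(287,208)],.045))
i=json.load(open('side0.json'))
print(ray(i,[(274,228),(265,175),(209,172)],.085),ray(i,[(242,201)],.045))
E
```

```text
bore top C? [[0.64051361 0.08967295 0.085     ]]
hole [[0.51124378 0.03864698 0.045     ]]
ball [[ 0.59788361 -0.07090886  0.108     ]] hinge [[ 0.62927109 -0.0628349   0.063     ]]
[[ 0.63204923  0.08544295  0.085     ]
 [ 0.45484875  0.20860588  0.085     ]
 [ 0.52295578 -0.1445464   0.085     ]] [[0.50906004 0.04413897 0.045     ]]
[[ 0.52012561 -0.15140719  0.085     ]
 [ 0.63140425  0.07678493  0.085     ]
 [ 0.45864018  0.19812304  0.085     ]] [[0.50907667 0.03789877 0.045     ]]
```

View pics/z0.png

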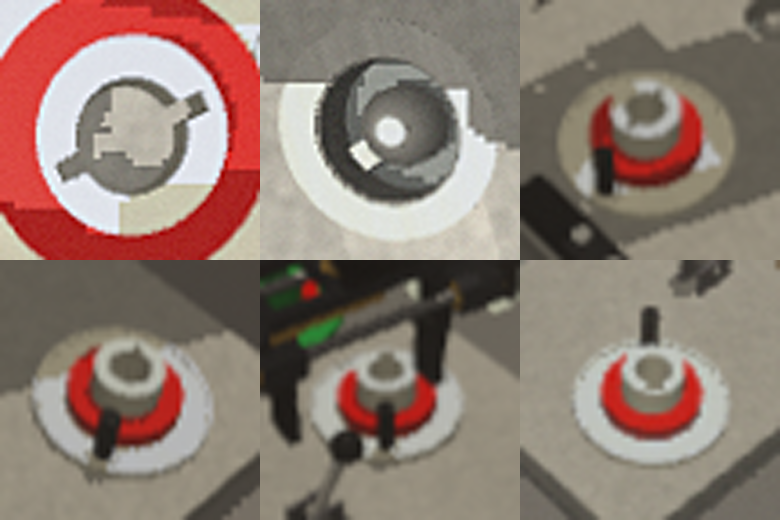

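```bash
python3 -m handwheel '[[0.14,-0.62,0.2,0,0,0],[0.14,-0.62,0.2,0,0,0],[0.14,-0.62,0.2,0,0,0],[0.14,-0.62,0.2,0,0,0],[0.14,-0.62,0.2,0,0,0],[0.14,-0.62,0.2,0,0,0]]'
python3 - <<'E'
from h import *
import json
n='wrist';im,i=grab(n,'wrist1.png')
json.dump({k:np.array(v).tolist() for k,v in i.items()},open('wrist1.json','w'))
print(env.sense()['time'],proj(i,[[.457,.204,.085],[.511,.039,.045],[.521,-.148,.085]]))
E
```

```text
time: 0.75
eef_pos: [0.4709, 0.0349, 0.1733]
tcp_rot: [0.001, 0.707, 0.707, 0.001]
wrist_force: [-0.7, -0.6, 1.0]
width: 1.0
0.8 [[235.66651369 -55.87745184]
 [302.4982146  176.84953921]
 [309.45657358 378.15799221]]
```

View pics/wrist1.png

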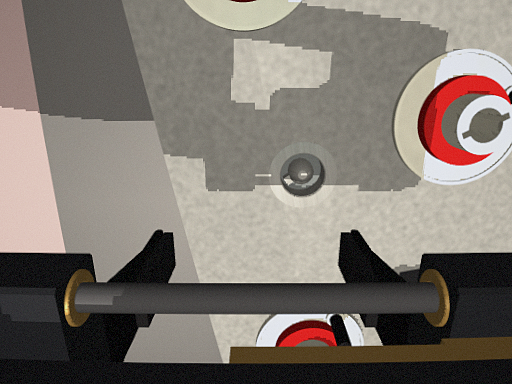

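```bash
python3 -m handwheel '[[0.2,0,-0.05,0,0,0],[0.4,0,-0.1,0,0,0],[0.5,0,-0.1,0,0,0],[0.5,0,-0.1,0,0,0],[0.5,0,-0.1,0,0,0]]'
python3 - <<'E'
from h import *
import json
n='wrist';im,i=grab(n,'wrist2.png')
json.dump({k:np.array(v).tolist() for k,v in i.items()},open('wrist2.json','w'))
w=cv2.imread('pics/wrist1.png')
def z(im,x,y,h=28,S=390): return cv2.resize(im[y-h:y+h,x-h:x+h],(S,S),interpolation=cv2.INTER_CUBIC)
p=proj(i,[[.457,.204,.085],[.511,.039,.045],[.521,-.148,.085]]);print(p)
cv2.imwrite('pics/z1.png',np.hstack([z(w,301,173),z(im,int(p[0,0]),int(p[0,1]),40)]))
E
```

```text
time: 1.3
eef_pos: [0.4712, 0.1603, 0.1979]
tcp_rot: [0.0, 0.707, 0.708, 0.0]
wrist_force: [0.3, -0.0, 0.6]
width: 0.999
[[239.62418388 134.29882303]
 [294.11812046 284.21465184]
 [299.70651085 443.3124494 ]]
```

View pics/wrist2.png

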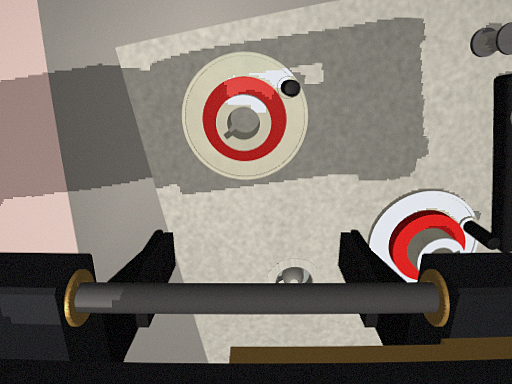

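View pics/z1.png

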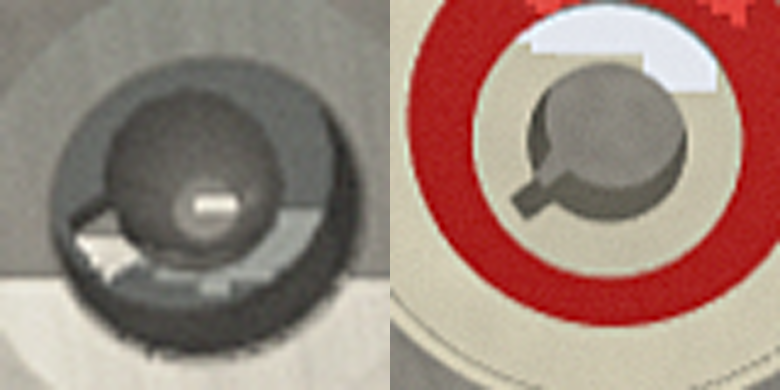

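```bash
python3 -m handwheel '[[-0.2,0.04,0,0,0,0],[-0.4,0.08,0,0,0,0],[-0.6,0.12,0,0,0,0],[-0.8,0.16,0,0,0,0]]'
python3 -m handwheel '[[-0.2,0.04,0,0,0,0],[-0.4,0.06,0,0,0,0],[-0.6,0.08,0,0,0,0],[-0.6,0.08,0,0,0,0],[-0.6,0.08,0,0,0,0]]'
python3 - <<'E'
from h import *
import json
n='wrist';im,i=grab(n,'wrist3.png')
json.dump({k:np.array(v).tolist() for k,v in i.items()},open('wrist3.json','w'))
j=json.load(open('wrist1.json'))
h=ray(j,[(302,174.5)],.045)[0];k=ray(j,[(288.1,180.5)],.033)[0];print(h,k,np.degrees(np.arctan2(k[1]-h[1],k[0]-h[0])),np.hypot(*(k-h)[:2]))
p=proj(i,[[.521,-.148,.085]]);print(p)
def z(im,x,y,h=28,S=390): return cv2.resize(im[y-h:y+h,x-h:x+h],(S,S),interpolation=cv2.INTER_CUBIC)
cv2.imwrite('pics/z3.png',np.hstack([z(im,int(p[0,0]),int(p[0,1]),40)]))
E
```

```text
time: 1.75
eef_pos: [0.5093, -0.0395, 0.1977]
tcp_rot: [0.0, 0.708, 0.707, 0.0]
wrist_force: [1.3, 0.1, 0.1]
width: 1.002
time: 2.25
eef_pos: [0.5284, -0.1885, 0.1971]
tcp_rot: [-0.001, 0.709, 0.705, -0.0]
wrist_force: [0.2, 0.0, -0.2]
width: 0.997
[0.510472   0.04114025 0.045     ] [0.49959638 0.03213592 0.033     ] -140.377387848007 0.014119385449085439
[[247.90326092 138.65951089]]
```

View pics/wrist3.png

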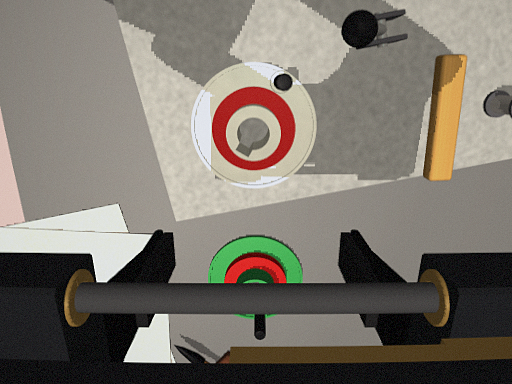

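View pics/z3.png

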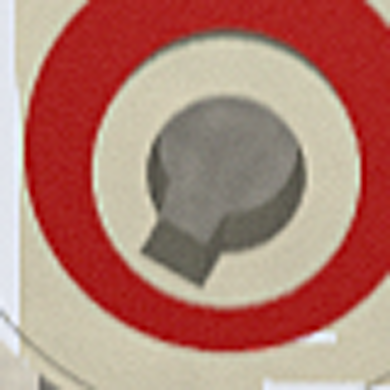

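```bash
cat >> h.py <<'E'
from scipy.optimize import least_squares
def red_fit(im,i,z=.062,r=.036,near=None,box=None):
    b,g,rr=[im[...,k].astype(int) for k in range(3)]
    m=((rr>90)&(g<0.45*rr)&(b<0.45*rr)).astype(np.uint8)
    if box: mm=np.zeros_like(m); mm[box[1]:box[3],box[0]:box[2]]=1; m*=mm
    cs,_=cv2.findContours(m,cv2.RETR_EXTERNAL,cv2.CHAIN_APPROX_NONE)
    c=max(cs,key=cv2.contourArea).reshape(-1,2)
    P=ray(i,c,z)[:,:2]
    f=least_squares(lambda p:np.hypot(P[:,0]-p[0],P[:,1]-p[1])-p[2],[*P.mean(0),r],loss='soft_l1',f_scale=.0005)
    return f.x,np.sqrt(np.mean(f.fun**2))
E
python3 - <<'E'
from h import *
import json
im=cv2.imread('pics/wrist3.png');i=json.load(open('wrist3.json'))
print(red_fit(im,i,box=(190,60,320,190)))
# overlay check
c=red_fit(im,i,box=(190,60,320,190))[0]
t=np.linspace(0,2*np.pi,90)
for r,z in [(.036,.062),(.056,.05),(.022,.085),(.013,.085)]:
    for q in proj(i,np.c_[c[0]+r*np.cos(t),c[1]+r*np.sin(t),0*t+z]): cv2.circle(im,tuple(int(round(v)) for v in q),0,(255,0,255),-1)
cv2.imwrite('pics/o3.png',cv2.resize(im[50:200,180:330],(600,600),interpolation=cv2.INTER_NEAREST))
E
```

```text
(array([ 0.52493545, -0.14378257,  0.0353087 ]), np.float64(0.00023166959837664751))
```

View pics/o3.png

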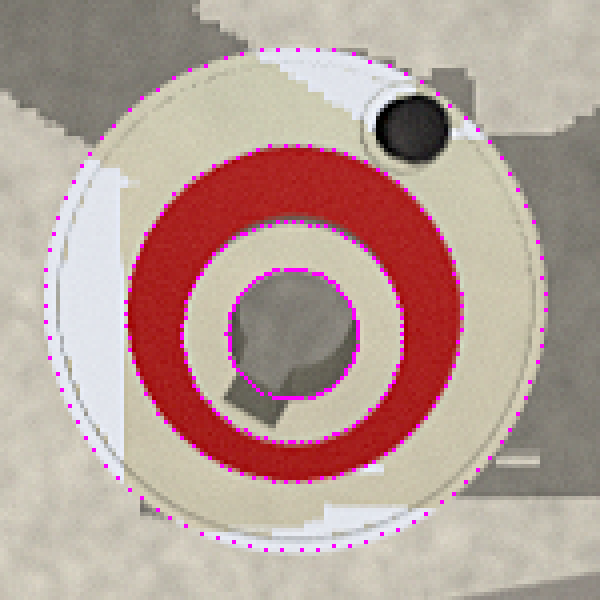

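```bash
python3 -m handwheel '[[0.2,-0.02,0,0,0,0],[0.4,-0.03,0,0,0,0],[0.6,-0.04,0,0,0,0],[0.76,-0.05,0,0,0,0],[0.76,-0.05,0,0,0,0],[0.76,-0.05,0,0,0,0]]'
python3 - <<'E'
from h import *
import json
n='wrist';im,i=grab(n,'wrist4.png')
json.dump({k:np.array(v).tolist() for k,v in i.items()},open('wrist4.json','w'))
p=proj(i,[[.511,.041,.045]]);print(p)
x,y=p[0].astype(int);print(x,y)
cv2.imwrite('pics/z4.png',cv2.resize(im[y-30:y+30,x-30:x+30],(600,600),interpolation=cv2.INTER_CUBIC))
E
```

```text
time: 2.9
eef_pos: [0.5163, 0.0057, 0.1977]
tcp_rot: [0.0, 0.706, 0.709, -0.0]
wrist_force: [-0.1, -0.9, -0.4]
width: 1.001
[[251.60572171 136.91027487]]
251 136
```

View pics/z4.png

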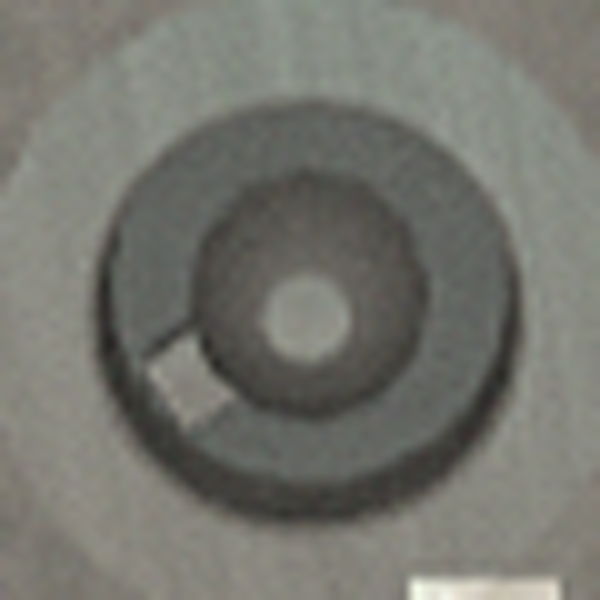

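```bash
python3 - <<'E'
from h import *
import json
i=json.load(open('wrist4.json'))
h=ray(i,[(251.35,136.65)],.045)[0];s=ray(i,[(251.55,135.05)],.034)[0];k=ray(i,[(239.55,143.55)],.033)[0]
print(h,s,k,np.degrees(np.arctan2(*(k-s)[1::-1])),np.hypot(*(k-s)[:2]))
j=json.load(open('wrist3.json'));print(ray(j,[(360,29)],.108))
b=ray(j,[(178/390*80-40+247.9-.5,263/390*80-40+138)],.085)[0];c=np.array([.5249,-.1438]);print(np.degrees(np.arctan2(*(b[:2]-c)[::-1])))
E
python3 -m handwheel '[[-0.2,0.01,0,0,0,0],[-0.4,0.02,0,0,0,0],[-0.6,0.035,0,0,0,0],[-0.6,0.035,0.0,0,0,0],[-0.6,0.035,0,0,0,0]]' 1
python3 - <<'E'
from h import *
print(env.sense()['eef_pos'],env.sense()['tcp_rot'])
E
```

```text
[0.5107646  0.04123879 0.045     ] [0.51079828 0.04101507 0.034     ] [0.49927187 0.03263211 0.033     ] -143.9722686635435 0.014252448566108711
[[ 0.59827995 -0.06961449  0.108     ]]
-115.79702362479412
time: 3.45
eef_pos: [0.5249, -0.1484, 0.1973]
tcp_rot: [-0.0, 0.709, 0.705, -0.0]
wrist_force: [-0.6, 0.8, -0.9]
width: 0.997
[ 0.52488525 -0.14841434  0.19726463] [-3.33634128e-04  7.08733169e-01  7.05476558e-01 -9.86501151e-05]
```

```bash
python3 -m handwheel '[[0,0,0,0,0,0],[0,0,0,0,0,0]]'; python3 -c "
from plant import env
print(env.sense()['eef_pos'],env.sense()['qpos'])"
```

```text
time: 3.65
eef_pos: [0.5253, -0.1453, 0.1974]
tcp_rot: [-0.0, 0.707, 0.707, 0.0]
wrist_force: [0.1, 0.0, -0.2]
width: 1.002
[ 0.52531235 -0.14526104  0.19741851] [-4.14624454e-01  4.92780296e-02  1.76350541e+00  2.02474879e-04
  1.32921975e+00 -4.15605651e-01]
```

```bash
python3 -m handwheel '[[0.006,0,0.15,0,0,0],[0.006,0,0.3,0,0,0],[0.006,0,0.42,0,0,0],[0.006,0,0.48,0,0,0],[0.006,0,0.52,0,0,0],[0.006,0,0.52,0,0,0],[0.006,0,0.52,0,0,0]]' 1
python3 -m handwheel '[[0,0,0,0,0,0],[0,0,0,0,0,0],[0,0,0,0,0,0],[0,0,0,0,0,0],[0,0,0,0,0,0],[0,0,0,0,0,0]]' 0.2 40
```

```text
time: 4.35
eef_pos: [0.5266, -0.1448, 0.0689]
tcp_rot: [0.001, 0.707, 0.707, 0.0]
wrist_force: [0.0, -0.5, -0.9]
width: 0.999
time: 4.95
eef_pos: [0.5254, -0.1446, 0.0675]
tcp_rot: [-0.0, 0.707, 0.707, 0.0]
wrist_force: [0.9, -0.2, 0.2]
width: 0.54
```

```bash
python3 -m handwheel '[[0,0,0,0,0,0],[0,0,0,0,0,0],[0,0,0,0,0,0]]'
python3 -m handwheel '[[0,0,-0.02,0,0,0],[0,0,-0.04,0,0,0],[0,0,-0.06,0,0,0],[0,0,-0.06,0,0,0],[0,0,-0.06,0,0,0],[0,0,-0.06,0,0,0],[0,0,-0.06,0,0,0]]'
python3 - <<'E'
from h import *
grab('side','side5.png')
E
```

```text
time: 5.25
eef_pos: [0.5256, -0.1446, 0.0675]
tcp_rot: [0.0, 0.707, 0.707, 0.0]
wrist_force: [2.2, -0.3, -0.2]
width: 0.484
time: 5.95
eef_pos: [0.5252, -0.1445, 0.0822]
tcp_rot: [-0.0, 0.707, 0.707, -0.0]
wrist_force: [-0.3, 0.0, -8.7]
width: 0.486
```

View pics/side5.png

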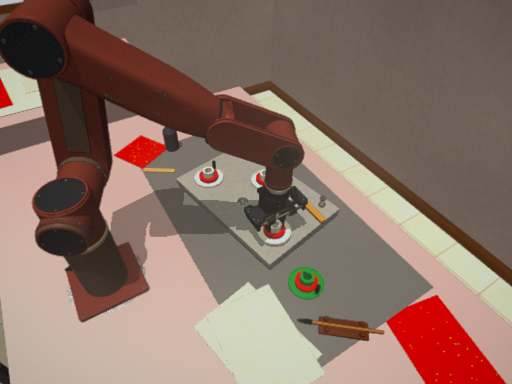

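```bash
python3 -m handwheel '[[0.05,-0.1,0,0,0,0],[0.15,-0.12,0,0,0,0],[0.3,-0.12,0,0,0,0],[0.45,-0.12,0,0,0,0],[0.6,-0.08,0,0,0,0],[0.7,-0.058,0,0,0,0],[0.74,-0.058,0,0,0,0],[0.74,-0.058,0,0,0,0],[0.74,-0.058,0,0,0,0],[0.74,-0.058,0,0,0,0],[0.74,-0.058,0,0,0,0]]'
```

```text
time: 7.1
eef_pos: [0.5109, 0.0393, 0.0825]
tcp_rot: [0.0, 0.708, 0.707, -0.0]
wrist_force: [-1.0, -0.2, -8.6]
width: 0.486
```

```bash
python3 -m handwheel '[[0.005,0,0.0,0,0,0],[0.005,0,0.02,0,0,0],[0.005,0,0.035,0,0,0],[0.005,0,0.05,0,0,0],[0.005,0,0.06,0,0,0],[0.005,0,0.06,0,0,0],[0.005,0,0.06,0,0,0],[0.005,0,0.06,0,0,0]]'
```

```text
time: 7.9
eef_pos: [0.5109, 0.0417, 0.0676]
tcp_rot: [-0.0, 0.707, 0.707, -0.0]
wrist_force: [-2.2, -0.4, -5.5]
width: 0.49
```

```bash
python3 -m handwheel '[[0,0,0.003,0,0,0],[0,0,0.003,0,0,0],[0,0,0.003,0,0,0],[0,0,0.003,0,0,0],[0,0,0.003,0,0,0]]' 1
python3 -m handwheel '[[0,0,-0.1,0,0,0],[0,0,-0.25,0,0,0],[-0.04,0,-0.4,0,0,0],[-0.14,0.02,-0.52,0,0,0],[-0.14,0.02,-0.52,0,0,0],[-0.14,0.02,-0.52,0,0,0],[-0.14,0.02,-0.52,0,0,0]]'
python3 - <<'E'
from h import *
import json
n='wrist';im,i=grab(n,'wrist6.png')
json.dump({k:np.array(v).tolist() for k,v in i.items()},open('wrist6.json','w'))
p=proj(i,[[.5108,.0412,.062]])[0].astype(int)
c,e=red_fit(im,i,box=(p[0]-65,p[1]-65,p[0]+65,p[1]+65));print(c,e)
x,y=p
cv2.imwrite('pics/z6.png',cv2.resize(im[y-50:y+50,x-50:x+50],(600,600),interpolation=cv2.INTER_CUBIC))
E
```

```text
time: 8.4
eef_pos: [0.5115, 0.0416, 0.0673]
tcp_rot: [0.0, 0.707, 0.707, 0.0]
wrist_force: [-0.7, 0.8, 0.3]
width: 0.851
time: 9.1
eef_pos: [0.515, 0.0071, 0.1953]
tcp_rot: [-0.001, 0.707, 0.707, -0.001]
wrist_force: [-1.2, 0.2, 0.6]
width: 0.997
[0.51013738 0.04221785 0.03537483] 0.0002560815049430209
```

View pics/z6.png

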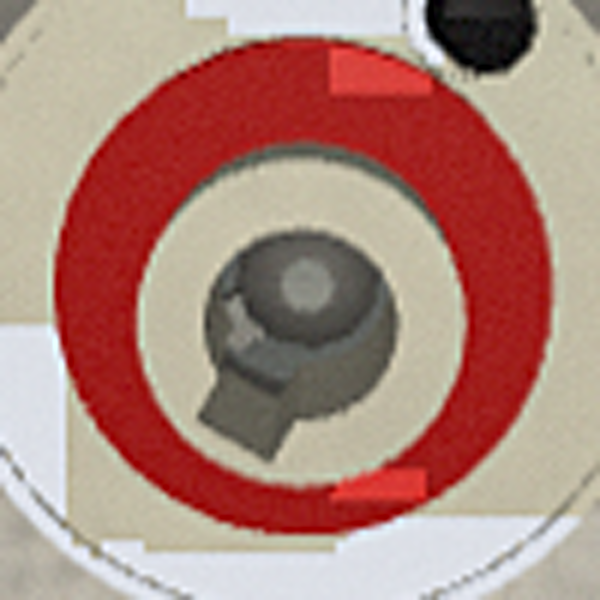

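View pics/wrist6.png

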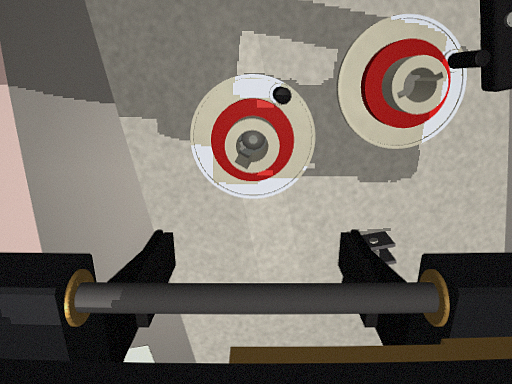

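```bash
python3 -m handwheel '[[-0.18,0.06,0,0,0,0],[-0.35,0.12,0,0,0,0],[-0.35,0.12,0,0,0,0],[-0.35,0.12,0,0,0,0],[-0.35,0.12,0,0,0,0],[-0.35,0.12,0,0,0,0],[-0.35,0.12,0,0,0,0],[-0.35,0.12,0,0,0,0],[-0.35,0.12,0.1,0,0,0],[-0.35,0.12,0.25,0,0,0],[-0.35,0.12,0.4,0,0,0],[-0.35,0.12,0.42,0,0,0],[-0.35,0.12,0.42,0,0,0],[-0.35,0.12,0.42,0,0,0],[-0.35,0.12,0.42,0,0,0]]' 0
```

```text
time: 10.65
eef_pos: [0.5478, -0.0813, 0.0944]
tcp_rot: [0.002, 0.707, 0.707, 0.001]
wrist_force: [-0.3, 0.5, 0.0]
width: 0.004
```

```bash
python3 - <<'E'
from h import *
grab('scene','scene7.png'); im=cv2.imread('pics/scene7.png')
cv2.imwrite('pics/s7.png',cv2.resize(im[120:300,160:400],(800,600),interpolation=cv2.INTER_CUBIC))
E
```

```text
(no output)
```

View pics/s7.png

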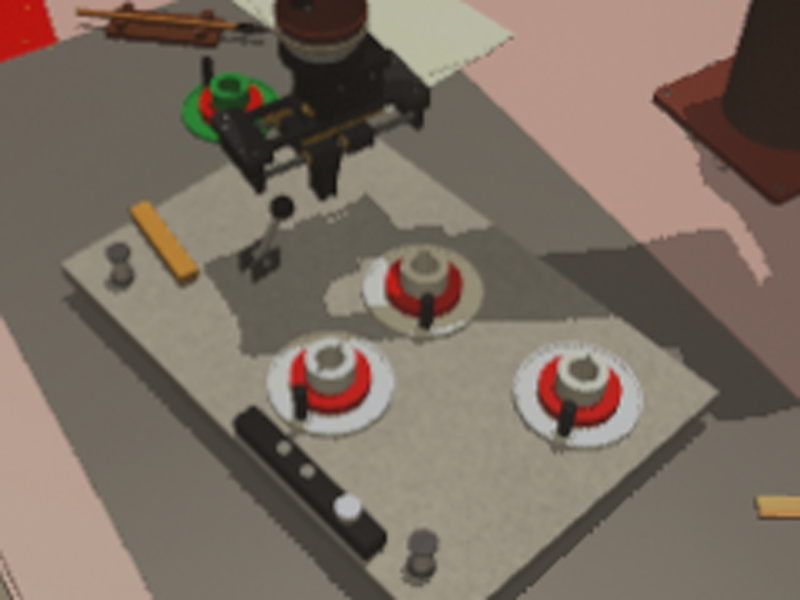

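```bash
python3 -m handwheel '[[0.02,0.06,0,0,0,0],[0.03,0.1,0,0,0,0],[0.04,0.14,0,0,0,0],[0.05,0.18,0,0,0,0],[0.06,0.22,0,0,0,0],[0.067,0.26,0,0,0,0],[0.07,0.29,0,0,0,0],[0.075,0.31,0,0,0,0],[0.075,0.31,0,0,0,0],[0.075,0.31,0,0,0,0]]' 0
python3 - <<'E'
from h import *
grab('scene','scene8.png'); im=cv2.imread('pics/scene8.png')
cv2.imwrite('pics/s8.png',cv2.resize(im[120:300,160:400],(800,600),interpolation=cv2.INTER_CUBIC))
E
```

```text
time: 11.7
eef_pos: [0.6238, -0.0621, 0.0918]
tcp_rot: [0.0, 0.707, 0.707, 0.0]
wrist_force: [-0.4, 0.3, -0.5]
width: 0.006
```

View pics/s8.png

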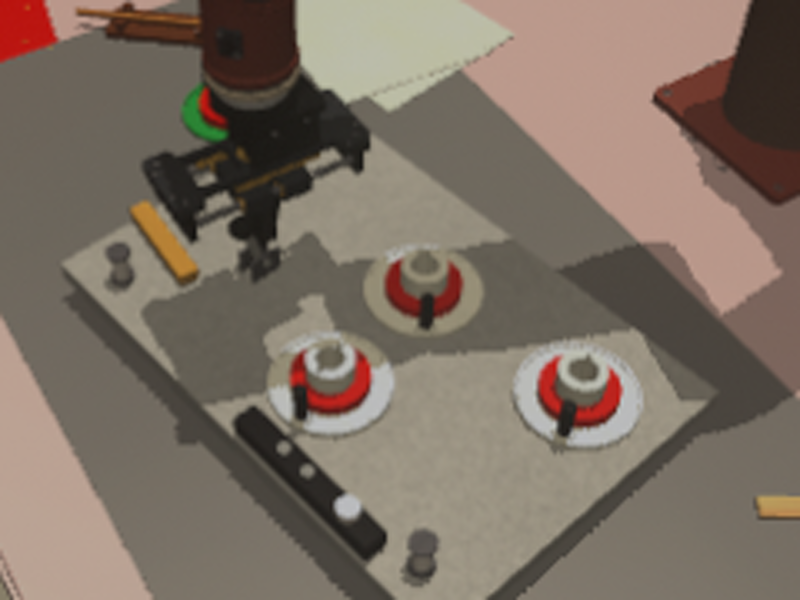

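Ball is moving with the fingers; on towards the stop in small steps.

```bash
python3 -m handwheel '[[0.004,0.02,0,0,0,0],[0.008,0.04,0,0,0,0],[0.008,0.04,0,0,0,0],[0.008,0.04,0,0,0,0]]' 0
python3 -m handwheel '[[0.002,0.01,0,0,0,0],[0.004,0.02,0,0,0,0],[0.004,0.02,0,0,0,0]]' 0
python3 -m handwheel '[[0.002,0.01,0,0,0,0],[0.002,0.01,0,0,0,0],[0.002,0.01,0,0,0,0]]' 0
```

```text
time: 12.15
eef_pos: [0.6311, -0.0604, 0.0902]
tcp_rot: [-0.002, 0.707, 0.707, -0.002]
wrist_force: [-6.9, -1.9, -0.2]
width: 0.008
time: 12.45
eef_pos: [0.6343, -0.0595, 0.0895]
tcp_rot: [-0.004, 0.707, 0.707, -0.004]
wrist_force: [-12.4, -1.3, 2.1]
width: 0.002
time: 12.75
eef_pos: [0.6348, -0.0594, 0.0892]
tcp_rot: [-0.005, 0.707, 0.707, -0.005]
wrist_force: [-18.2, -4.3, 6.4]
width: 0.006
```

```bash
python3 -m handwheel '[[0,-0.1,0,0,0,0],[0,-0.2,0,0,0,0],[0,-0.25,-0.15,0,0,0],[0.1,-0.35,-0.3,0,0,0],[0.26,-0.48,-0.42,0,0,0],[0.26,-0.48,-0.42,0,0,0],[0.26,-0.48,-0.42,0,0,0],[0.26,-0.48,-0.42,0,0,0],[0.26,-0.48,-0.42,0,0,0],[0.26,-0.48,-0.42,0,0,0]]' 1
python3 - <<'E'
from h import *
import json
n='wrist';im,i=grab(n,'wrist9.png')
json.dump({k:np.array(v).tolist() for k,v in i.items()},open('wrist9.json','w'))
p=proj(i,[[.5108,.0412,.062]])[0].astype(int)
c,e=red_fit(im,i,box=(p[0]-65,p[1]-65,p[0]+65,p[1]+65));print(c,e)
x,y=p
a=cv2.resize(im[y-50:y+50,x-50:x+50],(400,400),interpolation=cv2.INTER_CUBIC)
s,_=grab('scene','scene9.png');b=cv2.resize(s[160:250,200:290],(400,400),interpolation=cv2.INTER_CUBIC)
cv2.imwrite('pics/z9.png',np.hstack([a,b]))
E
```

```text
time: 13.75
eef_pos: [0.5208, 0.0056, 0.1953]
tcp_rot: [-0.001, 0.708, 0.707, -0.001]
wrist_force: [0.1, 0.1, -1.1]
width: 0.834
[0.51019806 0.04229445 0.03537656] 0.0002733970212150183
```

View pics/z9.png

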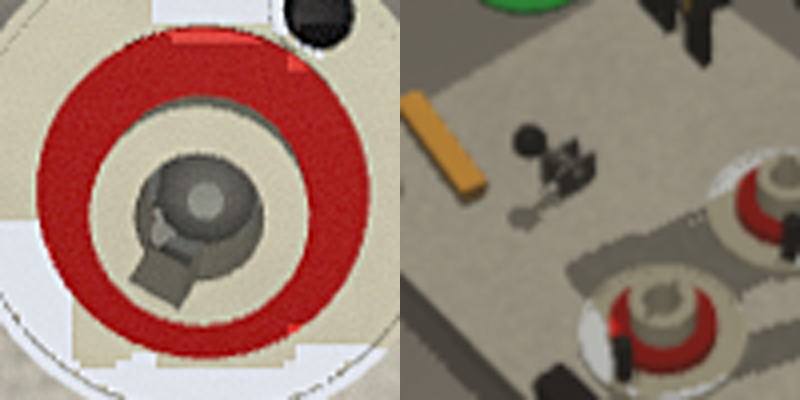

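View pics/wrist9.png

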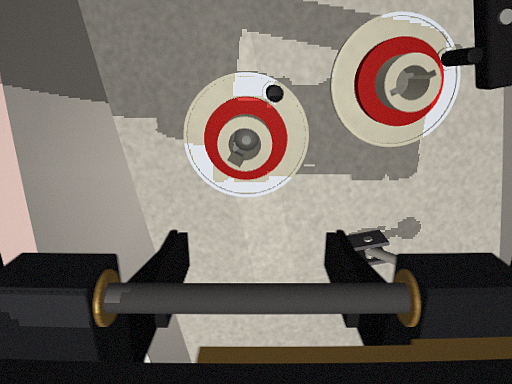

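```bash
python3 - <<'E'
from h import *
i=eyes.camera_info('scene');print(ray(i,[(229.25,191.7)],.108))
E
python3 -m handwheel '[[0.14,-0.04,0,0,0,0],[0.14,-0.04,0,0,0,0],[0.14,-0.04,0,0,0,0],[0.14,-0.04,0,0,0,0]]' 1
python3 -m handwheel '[[0,0,0,0,0,0]]'
```

```text
[[ 0.65609    -0.05743158  0.108     ]]
time: 14.25
eef_pos: [0.5112, 0.0408, 0.1966]
tcp_rot: [0.0, 0.707, 0.707, -0.0]
wrist_force: [-0.1, -0.8, 0.2]
width: 0.996
time: 14.35
eef_pos: [0.5112, 0.0407, 0.1967]
tcp_rot: [0.0, 0.707, 0.707, -0.0]
wrist_force: [-0.4, -1.2, -0.0]
width: 0.997
```

```bash
python3 -m handwheel '[[0.005,-0.002,0.15,0,0,0],[0.005,-0.002,0.3,0,0,0],[0.005,-0.002,0.42,0,0,0],[0.005,-0.002,0.48,0,0,0],[0.005,-0.002,0.516,0,0,0],[0.005,-0.002,0.516,0,0,0],[0.005,-0.002,0.516,0,0,0]]' 1
python3 -m handwheel '[[0,0,0,0,0,0],[0,0,0,0,0,0],[0,0,0,0,0,0],[0,0,0,0,0,0],[0,0,0,0,0,0],[0,0,0,0,0,0],[0,0,0,0,0,0],[0,0,0,0,0,0],[0,0,0,0,0,0]]' 0.2 30
python3 -c "
from plant import env
s=env.sense();print(s['torque'],s['qpos'])"
```

```text
time: 15.05
eef_pos: [0.5113, 0.0424, 0.0687]
tcp_rot: [0.001, 0.707, 0.707, 0.0]
wrist_force: [0.5, 0.3, 0.5]
width: 0.999
time: 15.95
eef_pos: [0.5106, 0.0426, 0.0678]
tcp_rot: [0.0, 0.707, 0.707, 0.0]
wrist_force: [0.4, 0.9, -1.7]
width: 0.485
[ 0.06621994 -0.22837048 -0.00871354] [-7.06992123e-02  1.24280447e-01  1.94759991e+00  3.80996854e-05
  1.06942399e+00 -7.07323121e-02]
```

```bash
python3 -m handwheel '[[0,0,0,0,0,0.025],[0,0,0,0,0,0.05],[0,0,0,0,0,0.075],[0,0,0,0,0,0.09],[0,0,0,0,0,0.09]]'
python3 -c "
from plant import env
s=env.sense();print(s['torque'],s['wrist_force'],s['qpos'][5])"
python3 -m handwheel '[[0,0,0,0,0,0.02],[0,0,0,0,0,0.03],[0,0,0,0,0,0.03]]'
python3 -c "
from plant import env
s=env.sense();print(s['torque'],s['wrist_force'],s['qpos'][5])"
python3 -m handwheel '[[0,0,0,0,0,0.02],[0,0,0,0,0,0.03],[0,0,0,0,0,0.03]]'
python3 -c "
from plant import env
s=env.sense();print(s['torque'],s['wrist_force'],s['qpos'][5])"
```

```text
time: 16.45
eef_pos: [0.5105, 0.0424, 0.0678]
tcp_rot: [0.0, 0.8, 0.6, -0.0]
wrist_force: [-0.2, -1.6, 0.5]
width: 0.481
[-0.25234232 -0.07746895 -0.12568624] [-0.1943854  -1.59294726  0.53764209] 0.21238286515211413
time: 16.75
eef_pos: [0.5109, 0.0424, 0.0678]
tcp_rot: [0.0, 0.827, 0.563, 0.0]
wrist_force: [2.0, -1.8, -2.0]
width: 0.488
[-0.31693544 -0.40949194 -0.02529096] [ 2.00026008 -1.77802372 -2.01296666] 0.3052278763000174
time: 17.05
eef_pos: [0.5114, 0.0416, 0.0679]
tcp_rot: [0.001, 0.852, 0.523, 0.0]
wrist_force: [4.2, -4.6, -3.4]
width: 0.487
[-0.75012825 -0.71397532  0.16859897] [ 4.22695283 -4.61227148 -3.42140314] 0.3992345562156172
```

```bash
python3 -m handwheel '[[0,0,0,0,0,0.02],[0,0,0,0,0,0.03],[0,0,0,0,0,0.03]]'
python3 -c "
from plant import env
s=env.sense();print(s['torque'],s['wrist_force'],s['qpos'][5])"
python3 -m handwheel '[[0,0,0,0,0,0.02],[0,0,0,0,0,0.03],[0,0,0,0,0,0.03]]'
python3 - <<'E'
from h import *
s=env.sense();print(s['torque'],s['wrist_force'],s['qpos'][5])
for n in('scene','side'): grab(n,n+'10.png')
a=cv2.imread('pics/scene10.png')[170:250,245:325];b=cv2.imread('pics/side10.png')[160:240,200:280]
cv2.imwrite('pics/z10.png',np.hstack([cv2.resize(q,(400,400),interpolation=cv2.INTER_CUBIC) for q in(a,b)]))
E
```

```text
time: 17.35
eef_pos: [0.5123, 0.041, 0.0681]
tcp_rot: [0.002, 0.876, 0.482, 0.001]
wrist_force: [7.3, -6.8, -6.1]
width: 0.484
[-1.14443904 -1.24505324  0.20711297] [ 7.28878587 -6.78802842 -6.06098299] 0.4933876144961299
time: 17.65
eef_pos: [0.513, 0.0403, 0.0682]
tcp_rot: [0.003, 0.898, 0.441, 0.002]
wrist_force: [8.5, -8.5, -7.5]
width: 0.486
[-1.72290341 -1.66849187  0.30285065] [ 8.53111968 -8.50564616 -7.47543278] 0.5874107589858303
```

View pics/z10.png

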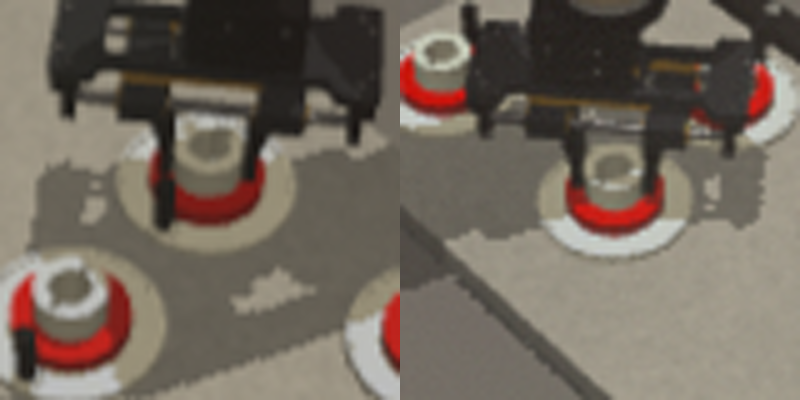

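```bash
python3 -m handwheel '[[0,0,0,0,0,0],[0,0,0,0,0,0],[0,0,0,0,0,0],[0,0,0,0,0,0],[0,0,0,0,0,0],[0,0,0,0,0,0]]' 1
python3 -c "
from plant import env
s=env.sense();print(s['torque'],s['wrist_force'],s['eef_pos'])"
python3 -m handwheel '[[0,0,-0.1,0,0,0],[0,0,-0.25,0,0,0],[-0.1,0,-0.4,0,0,0],[-0.14,0,-0.52,0,0,0],[-0.14,0,-0.52,0,0,0],[-0.14,0,-0.52,0,0,0],[-0.14,0,-0.52,0,0,0]]'
python3 - <<'E'
from h import *
import json
n='wrist';im,i=grab(n,'wrist11.png')
json.dump({k:np.array(v).tolist() for k,v in i.items()},open('wrist11.json','w'))
p=proj(i,[[.5108,.0412,.062]])[0].astype(int)
c,e=red_fit(im,i,box=(p[0]-65,p[1]-65,p[0]+65,p[1]+65));print(c,e)
x,y=p
cv2.imwrite('pics/z11.png',cv2.resize(im[max(y-50,0):y+50,x-50:x+50],(600,600),interpolation=cv2.INTER_CUBIC))
E
```

```text
time: 18.35
eef_pos: [0.5103, 0.0428, 0.0677]
tcp_rot: [-0.0, 0.898, 0.44, -0.0]
wrist_force: [0.1, 0.0, 0.1]
width: 0.937
[0.06202096 0.08118126 0.01028465] [0.055708   0.01672094 0.0560235 ] [0.51025332 0.0428124  0.06772962]
time: 19.05
eef_pos: [0.4883, 0.0153, 0.1964]
tcp_rot: [-0.001, 0.898, 0.44, -0.001]
wrist_force: [-1.0, 0.2, -0.4]
width: 0.999
[0.51212711 0.03974049 0.03536663] 0.00023983253822607557
```

View pics/z11.png

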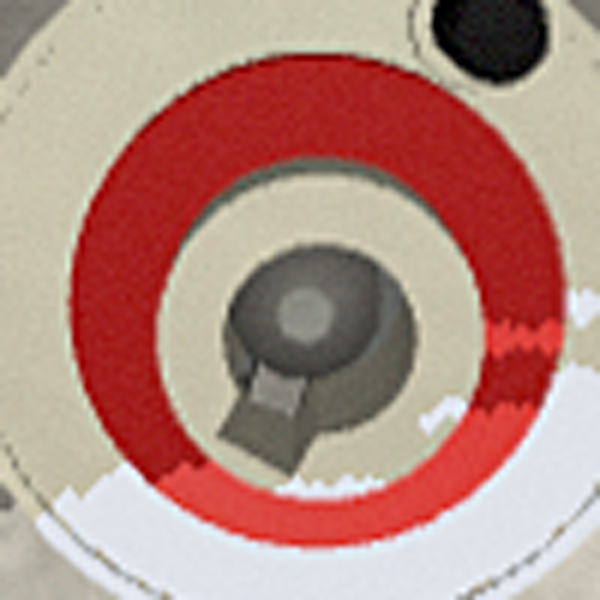

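```bash
python3 - <<'E'
from h import *
import json
for f,(X,Y),S,H in [('wrist11',(305,315),6,50),('wrist9',(205,200),4,50),('wrist6',(306,285),6,50),('wrist4',(307,318),10,30)]:
    i=json.load(open(f+'.json'))
    p=(proj(i,[[.511,.041,.045]])[0] if f=='wrist4' else proj(i,[[.5108,.0412,.062]])[0]).astype(int)
    u=np.array([p[0]-H+(X+.5)/S-.5,p[1]-H+(Y+.5)/S-.5])
    print(f,u)
    for z in (.043,.055,.065): print(z,proj(i,[[.5108,.0412,z]])[0], 2*.004*np.array(i['intrinsics'])[0][0]/((np.array(i['R'])@[.5108,.0412,z]+i['t'])[2]))
E
```

```text
wrist11 [260.41666667 142.08333333]
0.043 [259.9703637 137.1378364] 8.686946952749317
0.055 [260.07048925 139.30944388] 9.012782517458335
0.065 [260.15985303 141.24804841] 9.30358658288968
wrist9 [245.875 139.625]
0.043 [246.6292112  136.81314272] 8.72061346994934
0.055 [246.2222223  138.96167857] 9.04918575177501
0.065 [245.85885361 140.88027118] 9.342522722813117
wrist6 [252.58333333 139.08333333]
0.043 [253.05176566 138.4480844 ] 8.706704815549688
0.055 [252.88790677 140.64889013] 9.034259794087724
0.065 [252.74162287 142.61395619] 9.326658337933434
wrist4 [251.25 137.35]
0.043 [251.41900438 136.34927949] 8.658800080202308
0.055 [251.23000249 138.47159887] 8.98258877415965
0.065 [251.06134454 140.36580433] 9.271505704058416
```

```bash
python3 -m handwheel '[[-0.06,0,0.16,0,0,0],[-0.06,0,0.24,0,0,0],[-0.06,0,0.24,0,0,0],[-0.06,0,0.24,0,0,0],[-0.06,0,0.24,0,0,0]]'
python3 - <<'E'
from h import *
import json
n='wrist';im,i=grab(n,'wrist12.png')
json.dump({k:np.array(v).tolist() for k,v in i.items()},open('wrist12.json','w'))
p=proj(i,[[.5108,.0412,.062]])[0].astype(int);print(p)
c,e=red_fit(im,i,box=(max(p[0]-100,0),max(0,p[1]-100),p[0]+100,p[1]+75));print(c,e)
for z in (.055,.065): print(z,proj(i,[[.5108,.0412,z]]))
x,y=p;y=max(y,50);print(x-50,y-50)
cv2.imwrite('pics/z12.png',cv2.resize(im[y-50:y+50,x-50:x+50],(600,600),interpolation=cv2.INTER_CUBIC))
E
```

```text
time: 19.6
eef_pos: [0.4808, 0.0033, 0.1388]
tcp_rot: [0.0, 0.898, 0.44, 0.001]
wrist_force: [0.1, -0.1, 0.2]
width: 1.001
[258 134]
[0.51200771 0.03956346 0.03542376] 0.00019830627357393736
0.055 [[258.34292362 133.30320903]]
0.065 [[258.43123483 135.45772671]]
208 84
```

View pics/z12.png

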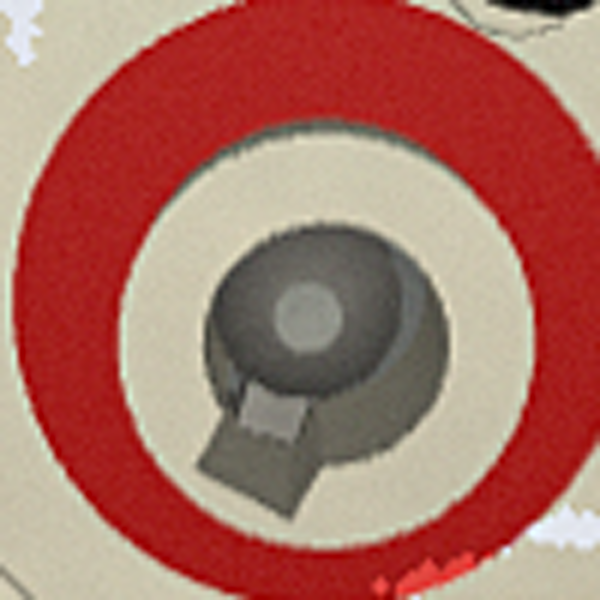

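View pics/wrist12.png

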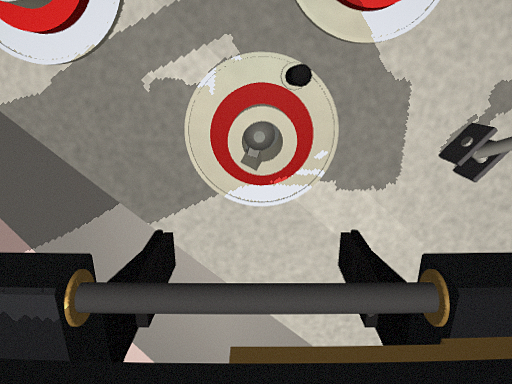

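```bash
python3 - <<'E'
from h import *
import json
i=json.load(open('wrist12.json'));im=cv2.imread('pics/wrist12.png')
P=lambda X,Y:(208+(X+.5)/6-.5,84+(Y+.5)/6-.5)
kw=ray(i,[P(247,490)],.085)[0];c=np.array([.51205,.03960]);print('keyway',np.degrees(np.arctan2(*(kw[:2]-c)[::-1])),np.hypot(*(kw[:2]-c)))
for zk in(.045,.055):
    k=ray(i,[P(273,412)],zk)[0]; n=ray(i,[P(308,318)],zk+.01)[0]
    print(zk,'nose',n,'key',k,np.degrees(np.arctan2(*(k-n)[1::-1])),np.hypot(*(k-n)[:2]))
    w=ray(i,[P(248,384),P(309,398)],zk); print('width inner edge',np.hypot(*(w[0]-w[1])[:2]))
    w=ray(i,[P(238,428),P(297,443)],zk); print('width outer',np.hypot(*(w[0]-w[1])[:2]))
d=ray(i,[P(275,318),P(343,318)],.055);print('disc',np.hypot(*(d[0]-d[1])[:2])); d=ray(i,[P(275,318),P(343,318)],.065);print('disc',np.hypot(*(d[0]-d[1])[:2]))
E
```

```text
keyway -155.66279904309314 0.017768644367245703
0.045 nose [0.50968783 0.03908154 0.055     ] key [0.49802979 0.03105883 0.045     ] -145.4654372353431 0.014151804637031567
width inner edge 0.007882534844386647
width outer 0.007718243880327954
0.055 nose [0.51059038 0.04037979 0.065     ] key [0.49935244 0.03261973 0.055     ] -145.37403027045224 0.01365685883061139
width inner edge 0.00757465377007045
width outer 0.007416779787289068
disc 0.008142310188992903
disc 0.007811356024683934
```

```bash
python3 -m handwheel '[[0.15,0.005,0,0,0,0],[0.196,0.0055,0,0,0,0],[0.196,0.0055,0,0,0,0],[0.196,0.0055,0.1,0,0,0],[0.196,0.0055,0.2,0,0,0],[0.196,0.0055,0.26,0,0,0],[0.196,0.0055,0.283,0,0,0],[0.196,0.0055,0.283,0,0,0],[0.196,0.0055,0.283,0,0,0],[0.196,0.0055,0.283,0,0,0]]' 1
python3 -m handwheel '[[0,0,0,0,0,0],[0,0,0,0,0,0],[0,0,0,0,0,0],[0,0,0,0,0,0],[0,0,0,0,0,0],[0,0,0,0,0,0],[0,0,0,0,0,0],[0,0,0,0,0,0],[0,0,0,0,0,0]]' 0.2 30
python3 -m handwheel '[[0,0,0,0,0,-0.02],[0,0,0,0,0,-0.04],[0,0,0,0,0,-0.055],[0,0,0,0,0,-0.055],[0,0,0,0,0,-0.055]]'
python3 -c "
from plant import env
s=env.sense();print(s['torque'],s['wrist_force'],s['eef_pos'])"
```

```text
time: 20.65
eef_pos: [0.5119, 0.0408, 0.0683]
tcp_rot: [0.001, 0.898, 0.44, 0.001]
wrist_force: [0.1, 0.0, 0.6]
width: 0.997
time: 21.55
eef_pos: [0.5129, 0.0399, 0.0675]
tcp_rot: [0.002, 0.898, 0.44, 0.002]
wrist_force: [6.4, -4.1, -4.5]
width: 0.489
time: 22.05
eef_pos: [0.5116, 0.041, 0.0673]
tcp_rot: [0.0, 0.857, 0.515, 0.001]
wrist_force: [3.5, 0.5, -1.7]
width: 0.486
[ 0.17191124 -0.37368113  0.05641751] [ 3.51743768  0.52005131 -1.74656791] [0.51155325 0.04098191 0.06727319]
```

```bash
python3 -m handwheel '[[0,0,0,0,0,0],[0,0,0,0,0,0],[0,0,0,0,0,0],[0,0,0,0,0,0],[0,0,0,0,0,0],[0,0,0,0,0,0],[0,0,0,0,0,0]]' 1
python3 -m handwheel '[[0,0,-0.1,0,0,0],[0,0,-0.2,0,0,0],[-0.1,0,-0.285,0,0,0],[-0.2,0,-0.285,0,0,0],[-0.2,0,-0.285,0,0,0],[-0.2,0,-0.285,0,0,0],[-0.2,0,-0.285,0,0,0],[-0.2,0,-0.285,0,0,0]]'
python3 - <<'E'
from h import *
import json
n='wrist';im,i=grab(n,'wrist13.png')
json.dump({k:np.array(v).tolist() for k,v in i.items()},open('wrist13.json','w'))
p=proj(i,[[.5108,.0412,.062]])[0].astype(int);print(p)
c,e=red_fit(im,i,box=(max(p[0]-100,0),max(0,p[1]-100),p[0]+100,p[1]+75));print(c,e)
for z in (.055,.065): print(z,proj(i,[[.5108,.0412,z]]))
x,y=p;print(x-50,y-50)
cv2.imwrite('pics/z13.png',cv2.resize(im[y-50:y+50,x-50:x+50],(600,600),interpolation=cv2.INTER_CUBIC))
E
```

```text
time: 22.75
eef_pos: [0.5109, 0.041, 0.067]
tcp_rot: [-0.0, 0.857, 0.516, -0.0]
wrist_force: [0.3, 0.5, 0.3]
width: 0.98
time: 23.55
eef_pos: [0.4875, -0.0026, 0.1378]
tcp_rot: [-0.0, 0.857, 0.516, -0.0]
wrist_force: [0.6, -0.1, -0.2]
width: 1.003
[258 133]
[0.51051228 0.04100245 0.03542157] 0.0001896322773974894
0.055 [[258.0523491  132.01244707]]
0.065 [[258.09916842 134.13703856]]
208 83
```

View pics/z13.png

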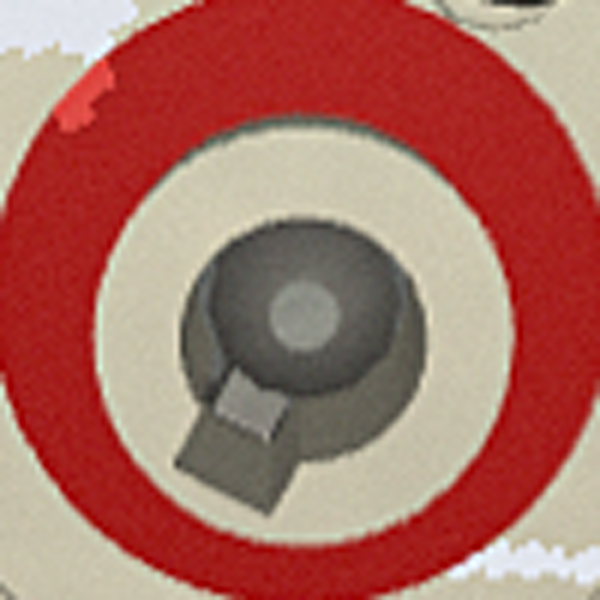

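```bash
python3 -m handwheel '[[-0.1,0,-0.2,0,0,0],[-0.2,0,-0.4,0,0,0],[-0.2,0,-0.4,0,0,0],[-0.2,0,-0.4,0,0,0],[-0.2,0,-0.4,0,0,0]]'
python3 - <<'E'
from h import *
s,i=grab('scene','scene14.png')
c=cv2.resize(s[120:300,160:400],(800,600),interpolation=cv2.INTER_CUBIC);cv2.imwrite('pics/s14.png',c)
a=cv2.imread('pics/scene0.png')
for n,(x0,y0,x1,y1) in dict(C=(238,215,282,255),B=(310,218,356,256),jar=(335,315,372,360),bottle=(400,285,440,335),weight=(196,178,222,207)).items():
    d=cv2.absdiff(a,s)[y0:y1,x0:x1].max(2); print(n,(d>60).mean())
E
```

```text
time: 24.1
eef_pos: [0.4638, -0.0468, 0.2371]
tcp_rot: [-0.001, 0.857, 0.516, -0.0]
wrist_force: [0.2, 0.5, -0.2]
width: 1.004
C 0.021022727272727273
B 0.0005720823798627002
jar 0.0
bottle 0.0
weight 0.0
```

View pics/s14.png

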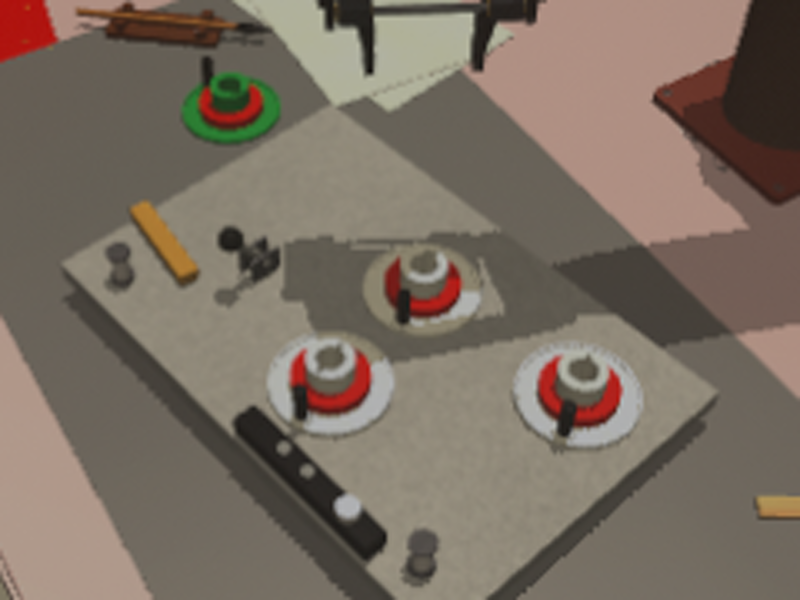

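```bash
python3 - <<'E'
from h import *
i=eyes.camera_info('scene')
b=ray(i,[(160+282/3.333,120+207/3.333),(160+231/3.333,120+239/3.333)],.108);print(b,np.linalg.norm(b[0]-b[1]),2*.055*np.sin(.6))
E
```

```text
[[ 0.59611204 -0.0690196   0.108     ]
 [ 0.65595494 -0.05731576  0.108     ]] 0.060976651382738126 0.062110672073453894
```

```bash
python3 -c "
from plant import env
print(env.job_done())"
```

```text
the job is handed in; nothing more can be done
None
```

I loaded the winder with reel A, the one with the single wide keyway, and handed the job in at about 24 s of the 72 s allowed. `job_done` gave no verdict, so the result rests on my own checks.

**What I did:** I set reel A down over the spindle hole with its keyway about 26° away from the key. I pushed the lift lever over to its stop, then turned the reel clockwise until the key went in. That turn ended with the key against one side of the keyway and the reel about 2 mm off centre. I turned it back 10°, which also brought it back to centre, and let go.

**Last checks:**
- **Spindle:** the key shows inside the keyway, and the height of the nose in the picture fits fully up (65 mm above the table) rather than held down (55 mm). This is a visual estimate, with the same offset of about one pixel as my earlier views.
- **Reel A:** it sits within about 0.5 mm of the hole's centre and looks flat on the deck.
- **Lever:** the ball moved 61 mm by camera, against 62 mm expected. That is within measuring error, and the push force had risen to about 18 N at the stop.
- **Other objects:** picture comparisons show reels B and C, the paperweight, the ink bottle and the ink jar unchanged. Reel C had a 2% pixel difference, which I put down to shadow. I judged the brush rest only by eye; it looks where it was.
- **Forces:** the highest force in my readings was about 20 N at the wrist. The arm was clear of everything at hand-in.

No check failed. The spindle's full height was not measured directly.

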